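# Fold back the bifold door of the bay with the tape measure

### The job

One bay of the open-topped bench locker holds the yellow tape measure. Open that bay: push its blue bifold door inward at the brass fold hinge and follow the fold round towards the locker's outer side wall, until both panels are folded all the way back to the stop. Leave the other bay's door as it is and do not disturb what is stored in the bays.

Things in the scene. Friction and masses are not known exactly. Their poses are not given: they have to be found in the camera images.
- locker: Fixed open-topped plywood locker with grey floor, 240 (x) x 536 (y) x 105 mm high, walls 12 mm, floor 8 mm. Origin: centre of its underside; +x points into the locker, away from the robot, +y left. A middle wall (y = 0) parts a left (+y) and a right (-y) bay, 250 mm wide. At the front a blue bifold door shuts each bay, on a floor track along x = -100 mm; panels reach 15 to 100 mm above the bench.
- left_door (a joint): Fold angle, rad, of the left door: outer panel from the track line; 0 flat and shut, 1.2 stop. That panel turns on a fixed upright pin at locker x = -100, y = +253 mm, next to the outer wall; the inner panel's free end runs along the track to the pin, so both form a V open to the robot. Panels 8 mm thick, 120 mm between axes.
- right_door (a joint): Fold angle, rad, of the right door: outer panel from the track line; 0 flat and shut, 1.2 stop. That panel turns on a fixed upright pin at locker x = -100, y = -253 mm, next to the outer wall; the inner panel's free end runs along the track to the pin, so both form a V open to the robot. Panels 8 mm thick, 120 mm between axes.
- left_fold (a point): Top of the left door's brass fold hinge (barrel 12 mm thick, top 106 mm above the bench). Locker frame, mm: x = -100 + 120 sin(angle), y = 253 - 120 cos(angle). Folds inward only and stays where left; 1 to 3 N move it. Past 45 degrees push the outer panel sideways to the outer wall: pushing the inner panel straight in jams.
- right_fold (a point): Top of the right door's brass fold hinge (barrel 12 mm thick, top 106 mm above the bench). Locker frame, mm: x = -100 + 120 sin(angle), y = -253 + 120 cos(angle). Folds inward only and stays where left; 1 to 3 N move it. Past 45 degrees push the outer panel sideways to the outer wall: pushing the inner panel straight in jams.
- measure_center (a point): Centre of the yellow tape measure, 64 x 71 x 35 mm, lying on the floor at the back of one bay (left or right, it varies). It marks the bay to open.
- roll_center (a point): Centre of the beige roll of masking tape, 90 mm across, 25 mm high, lying at the back of the other bay.
There are look-alikes about, which are no part of the job. Leave any purple, red or turquoise look-alike of the part that bears measure_center alone.

How it is judged:
At the end, for the whole second after the job is handed in: The door of the bay with the yellow tape measure is folded to more than 1.0 rad (stop at 1.2) and rests there; the other door is still nearly shut, its fold within 25 mm of its start; tape measure and tape roll lie within 20 mm of where they lay (((y of measure_center in the frame of locker above 0 m and value of joint left_door above 1 rad and value of joint right_door below 0.57 rad) or (y of measure_center in the frame of locker below 0 m and value of joint right_door above 1 rad and value of joint left_door below 0.57 rad)) and velocity of joint left_door between -0.05 and 0.05 rad/s and velocity of joint right_door between -0.05 and 0.05 rad/s and distance of each of measure_center, roll_center from where it was at the start of the episode below 0.02 m); the robot touches nothing.
It fails at once if the other bay's door was moved (its fold by more than 25 mm) ((y of measure_center in the frame of locker above 0 m and distance of right_fold from where it was at the start of the episode above 0.025 m) or (y of measure_center in the frame of locker below 0 m and distance of left_fold from where it was at the start of the episode above 0.025 m)).
It fails at once if the tape measure or the tape roll was shoved by more than 20 mm (distance of any of measure_center, roll_center from where it was at the start of the episode above 0.02 m).
It also fails if it takes over 32 s, if anything falls off the work surface, if the arm or the gripper's body presses on something with over 40 N, if the wrist force passes 120 N, or if a joint passes its speed limit or range.

### The arm

A 6-joint arm with a two-finger parallel gripper is mounted at the origin on a cart in front of the work surface, level with it; the furniture and walls round the work are solid. World frame = base frame: x ahead of the robot, y to its left, z up, the work surface at z = 0. Lengths are in m, angles in rad, forces in N, time in s.
With the tool pointing down it reaches from about 0.375 to 0.9 m from the base axis. Payload 3.1 kg.
Tool frame: the origin (TCP) lies at the very end of the fingers, on their centre line; the grasp point (between the pads) lies 19 mm behind it; z points along the fingers, y is the line along which they close (so a half turn about z gives the same grasp; the last joint's range is limited). The gripper opens to 85 mm and grips with 20 to 120 N. Pads are 22 mm wide; open, the fingers measure 114 mm over their backs; the gripper's body (76 mm by 85 mm) begins 54 mm behind the grasp point. The pads swing forward as they close: fully open they stand 13 mm farther back than shut.
Start: joints at [-1.325, 0.527, 1.433, -0, 1.181, -0.178], TCP at [0.258, -0.569, 0.209] pointing down, gripper open.
Joint ranges: [-3.08, 3.08], [-0.75, 2.2], [0.22, 2.44], [-1.43, 4.57], [0, 2.65], [-2.85, 2.85]. Speed limits (rad/s): [2.79, 2.79, 3.14, 3.14, 3.14, 3.14].

### API

Orientations are given as a unit quaternion [x, y, z, w].
In Python, from station import manip gives the robot as it stands.
- The arm moves only by the shell command python3 -m handwheel 'ROWS' [FORCE]. ROWS is JSON, a list of rows, each a list of 7 numbers: the shift along the world's x, y, z in mm, then the turn, a rotation vector about the world's x, y, z in degrees, then the opening, from 0 (shut) to 1 (fully open). A call has exactly 10 rows; each row shifts and turns the commanded pose from where the row before left it; what a row does not reach is not made up. A row lasts 1/8 s, in which the tool goes at most 62.5 mm and 10.7 degrees, less where a joint would pass 70% of its speed; a pose out of reach is approached as far as the arm can. A call is refused whole if a number of a shift passes 62.5 or a number of a turn 10.7, either way. A call with a gripper value outside its range is refused whole. The fingers move at their own pace and stop on an object; FORCE is the grip in N (left out, the last holds). Time passes only in rows, so rows that do not move let the fingers close, or fill a call up. It gives the time, the measured TCP pose, the force, the opening and the grip force at its end, in the units of the state.
- manip.sense(): the state, without advancing time (a new reading comes with each control period).
- manip.snapshot(name): name is "scene" or "top" or "wrist"; returns the picture (384x512x3 uint8, red, green, blue); there is no depth.
- manip.get_calibration(name): a dict with "K" (3x3 intrinsics, pixels), "k1" (the pictures are not rectified: a ray, as slopes to the right and down, at radius r is drawn at 1 + k1 r^2 times it, then the intrinsics apply), "rvec" (rotation vector, rad) and "tvec" (3), from world to camera coordinates, as OpenCV has them. Camera axes: x right, y down, z forward; pixel columns grow to the right and rows downward; lengths in m; the calibration is good to about 2 mm. A picture is of the moment at which its call begins: read the wrist's pose just before it. get_calibration takes no time and is no camera call; for the wrist camera it gives the pose at the moment of the call.
- manip.sign_off(): hands the job in; it is judged then, once.
The state is a dict: "t": time; "q": joint angles; "qd": joint speeds; "tau": joint torques, N m; "tcp_pos": TCP position; "tool_rot": TCP orientation; "force": force on the tool from outside, world axes, zero at the start; "ft_torque": the same for the moment, N m; "finger_gap": opening from 0.0 (shut) to 1.0 (fully open); "gripper_force": force on a finger pad.
Only numpy, scipy, OpenCV 4.12 (cv2) and the standard library are available. Lean on these libraries where they do the work, as an engineer would, in place of code of your own. Each camera call takes 0.05 s, during which the arm holds its last target. There are 200 camera calls.

## Working session

There is one attempt and no reset: what is moved stays moved. The work goes in short steps, Python scripts to look and compute and a shell command to move; the robot and the scene stay as the last step left them, time stands still between calls to the robot, and variables do not carry over. Pictures are saved under pics/ and viewed, at most 10 in all, crops included, and the job is handed in when it is done.

```bash
mkdir -p pics; cat > h.py <<'E'
import numpy as np, cv2
from station import manip
def ray(c,uv):
    K=np.array(c["K"]);k=c["k1"];R=cv2.Rodrigues(np.array(c["rvec"],float))[0];t=np.array(c["tvec"]).ravel()
    p=cv2.undistortPoints(np.array([[uv]],float),K,np.array([k,0,0,0.]))[0,0]
    return -R.T@t, R.T@np.array([p[0],p[1],1])
def onz(c,uv,z):
    o,d=ray(c,uv); return o+d*(z-o[2])/d[2]
E
python3 - <<'E'
from h import *
a=manip.snapshot("top");b=manip.snapshot("scene")
cv2.imwrite("pics/top.png",a[:,:,::-1]);cv2.imwrite("pics/scene.png",b[:,:,::-1])
print(manip.sense())
E
```

```text
{'t': 0.1, 'q': array([-1.32452227e+00,  5.28365672e-01,  1.43374433e+00, -1.87615158e-05,
        1.18141509e+00, -1.78530807e-01]), 'qd': array([-0.00022555, -0.00048862, -0.00309131, -0.00112671,  0.00042302,
        0.00062203]), 'tau': array([-8.45381851e-05, -4.43304527e+01, -1.78587377e+01, -1.18114808e-04,
        3.89904308e-03,  1.95861247e-05]), 'tcp_pos': array([ 0.2574268 , -0.56878423,  0.20854564]), 'tool_rot': array([ 9.77526074e-01,  2.10812337e-01, -4.13914125e-05, -9.65374914e-04]), 'force': array([ 0.01174241, -0.0546963 , -0.36545125]), 'ft_torque': array([ 0.02587305,  0.00094314, -0.00072385]), 'gripper_force': 0.0, 'finger_gap': 1.0004642430519173}
```

View pics/top.png

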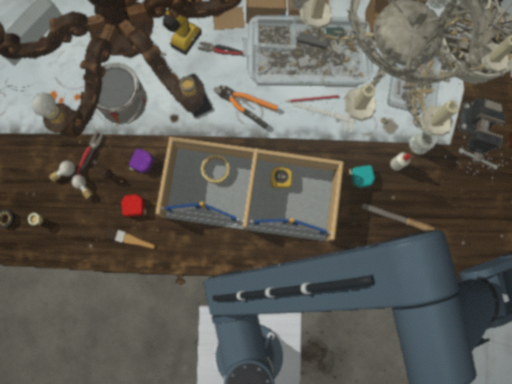

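View pics/scene.png

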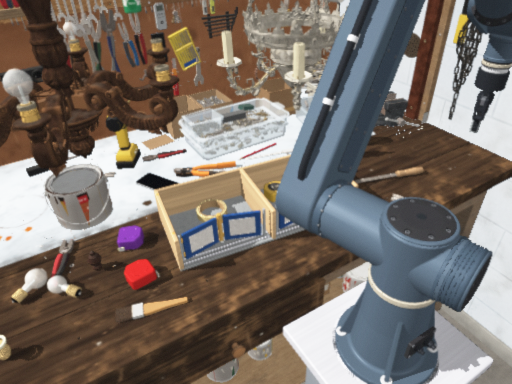

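The measure (282,177) is in the right bay and the roll (215,168) in the left. The right door's fold is near (291,220).

```bash
python3 - <<'E'
from h import *
a=cv2.imread("pics/top.png");c=manip.get_calibration("top")
cv2.imwrite("pics/crop.png",cv2.resize(a[130:245,150:350],None,fx=4,fy=4,interpolation=cv2.INTER_CUBIC))
for uv in [(170,138),(342,162),(333,240),(158,214),(291,220),(202,204)]: print(uv,onz(c,uv,.105).round(4))
E
```

```text
(170, 138) [0.6548 0.2587 0.105 ]
(342, 162) [ 0.5948 -0.2664  0.105 ]
(333, 240) [ 0.3585 -0.2385  0.105 ]
(158, 214) [0.4213 0.2809 0.105 ]
(291, 220) [ 0.4147 -0.1133  0.105 ]
(202, 204) [0.455  0.1512 0.105 ]
```

View pics/crop.png

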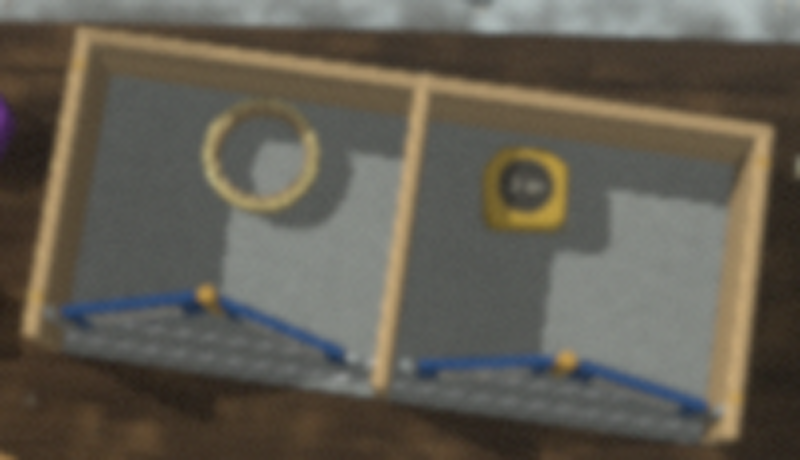

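Pin ≈ (0.3785, -0.231), locker yaw ≈ -6.7°, and the right door is at about 0.19 rad. I'll approach in front of the right door's outer panel at height, with the gripper shut.

```bash
python3 -m handwheel '[[12,46,0,0,0,0,0],[12,46,0,0,0,0,0],[12,46,0,0,0,0,0],[12,46,0,0,0,0,0],[12,46,0,0,0,0,0],[12,46,0,0,0,0,0],[12,46,0,0,0,0,0],[12,46,0,0,0,0,0],[12,46,0,0,0,0,0],[0,0,0,0,0,0,0]]' 20
python3 - <<'E'
from h import *
y=np.radians(-6.7);R=np.array([[np.cos(y),-np.sin(y)],[np.sin(y),np.cos(y)]]);C=np.array([.5074,.0087])
for th,r,o in [(.19,85,30),(.19,85,19),(.4,82,19),(.6,78,19),(.8,72,19),(1,65,19),(1.1,62,19),(1.2,60,19)]:
    s,c=np.sin(th),np.cos(th);print(th,r,((C+R@np.array([-100+r*s-o*c,-253+r*c+o*s])/1e3)*1e3).round())
E
```

```text
t: 1.35
tcp_pos: [0.3649, -0.1521, 0.2091]
tool_rot: [0.977, 0.213, -0.001, -0.001]
force: [-0.4, 0.1, 0.0]
finger_gap: 0.0
gripper_force: 0.0
0.19 85 [ 376. -141.]
0.19 85 [ 386. -144.]
0.4 82 [ 403. -150.]
0.6 78 [ 415. -160.]
0.8 72 [ 424. -172.]
1 65 [ 429. -185.]
1.1 62 [ 430. -192.]
1.2 60 [ 432. -197.]
```

```bash
python3 - <<'E'
from h import *
c=manip.get_calibration("wrist");a=manip.snapshot("wrist")[:,:,::-1].copy()
cv2.imwrite("pics/w1.png",a)
hsv=cv2.cvtColor(a,cv2.COLOR_BGR2HSV);print(c["tvec"])
E
```

```text
[-0.29053933  0.21390751  0.46678008]
```

View pics/w1.png

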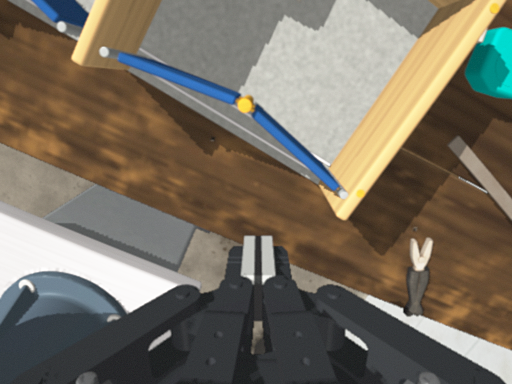

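The wrist view shows the fold at (245,104), the pin at (343,195) and the inner end at (105,52).

```bash
python3 - <<'E'
from h import *
c=manip.get_calibration("wrist")
f=onz(c,(245,104),.106);p=onz(c,(343,195),.102);i=onz(c,(105,52),.102)
for v in (f,p,i):print(v.round(4))
d=(f-p)[:2];e=(i-p)[:2];print(np.hypot(*d),np.degrees(np.arctan2(*e)[()]) if 0 else np.degrees(np.arctan2(e[1],e[0])),np.degrees(np.arctan2(d[1],d[0])))
E
```

```text
[ 0.421  -0.1182  0.106 ]
[ 0.3842 -0.2321  0.102 ]
[0.4122 0.0023 0.102 ]
0.11974180370041786 83.17340796478281 72.09608955100492
```

Consistent with the first estimate (pin about 5 mm farther in x). Descend, then begin the push.

```bash
python3 -m handwheel '[[0,0,-40,0,0,0,0],[0,0,-40,0,0,0,0],[0,0,-40,0,0,0,0],[0,0,-24,0,0,0,0],[0,0,0,0,0,0,0],[7,2,0,0,0,0,0],[7,2,0,0,0,0,0],[7,2,0,0,0,0,0],[5,1,0,0,0,0,0],[0,0,0,0,0,0,0]]'; python3 -m handwheel '[[3,-1,0,0,0,0,0],[3,-1,0,0,0,0,0],[3,-1,0,0,0,0,0],[4,-1,0,0,0,0,0],[4,-2,0,0,0,0,0],[3,-2,0,0,0,0,0],[3,-2,0,0,0,0,0],[3,-3,0,0,0,0,0],[3,-3,0,0,0,0,0],[0,0,0,0,0,0,0]]'
```

```text
t: 2.65
tcp_pos: [0.392, -0.1482, 0.0656]
tool_rot: [0.977, 0.211, 0.0, 0.0]
force: [0.9, 1.0, 0.2]
finger_gap: 0.002
gripper_force: 0.1
t: 3.9
tcp_pos: [0.4215, -0.1651, 0.0655]
tool_rot: [0.978, 0.211, 0.001, 0.001]
force: [1.4, 0.8, -0.1]
finger_gap: 0.001
gripper_force: 0.2
```

```bash
python3 -m handwheel '[[2,-2,0,0,0,0,0],[2,-2,0,0,0,0,0],[2,-2,0,0,0,0,0],[2,-3,0,0,0,0,0],[1,-3,0,0,0,0,0],[1,-3,0,0,0,0,0],[1,-3,0,0,0,0,0],[1,-3,0,0,0,0,0],[0,0,0,0,0,0,0],[0,0,0,0,0,0,0]]'
python3 - <<'E'
from h import *
a=manip.snapshot("wrist")[:,:,::-1]
cv2.imwrite("pics/w2.png",a)
E
```

```text
t: 5.15
tcp_pos: [0.433, -0.1861, 0.0655]
tool_rot: [0.978, 0.211, 0.0, 0.001]
force: [-0.1, -0.2, -0.3]
finger_gap: -0.001
gripper_force: 0.0
```

View pics/w2.png

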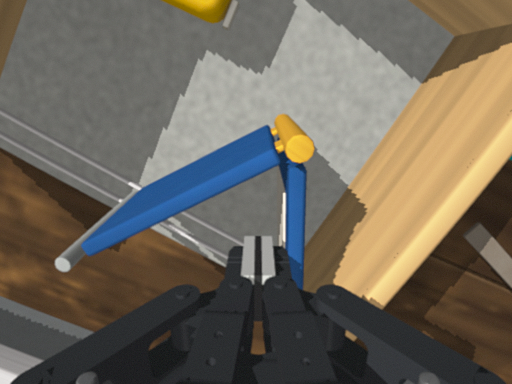

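The door is folding. The fold's top is at (300,148), and the fingers are inside the V against the outer panel.

```bash
python3 - <<'E'
from h import *
c=manip.get_calibration("wrist")
f=onz(c,(300,148),.106)[:2];d=f-np.array([.384,-.232]);print(f,np.hypot(*d),np.radians(83.2)-np.arctan2(d[1],d[0]))
E
python3 -m handwheel '[[1,-4,0,0,0,0,0],[1,-4,0,0,0,0,0],[0,-4,0,0,0,0,0],[0,-3,0,0,0,0,0],[0,0,0,0,0,0,0],[0,0,0,0,0,0,0],[0,0,0,0,0,0,0],[0,0,0,0,0,0,0],[0,0,0,0,0,0,0],[0,0,0,0,0,0,0]]'
python3 - <<'E'
from h import *
a=manip.snapshot("wrist")[:,:,::-1]
cv2.imwrite("pics/w3.png",a)
E
```

```text
[ 0.49201686 -0.17844403] 0.12056485450631041 0.9918229852521994
t: 6.45
tcp_pos: [0.4339, -0.1982, 0.0652]
tool_rot: [0.978, 0.21, -0.0, -0.002]
force: [2.5, 10.5, 1.7]
finger_gap: 0.0
gripper_force: 4.1
```

View pics/w3.png

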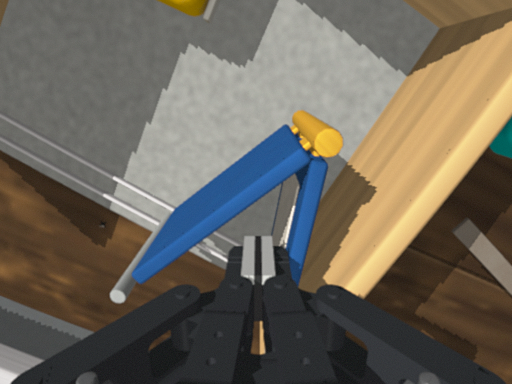

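The fold is now at (328,141), and the 10 N reaction suggests it is at the stop. Compute the angle, then back off and lift.

```bash
python3 - <<'E'
from h import *
c=manip.get_calibration("wrist")
f=onz(c,(328,141),.106)[:2];d=f-np.array([.384,-.232]);print(f,np.hypot(*d),np.radians(83.2)-np.arctan2(d[1],d[0]))
E
python3 -m handwheel '[[-2,3,0,0,0,0,0],[-3,4,0,0,0,0,0],[0,0,0,0,0,0,0],[0,0,20,0,0,0,0],[0,0,40,0,0,0,0],[0,0,40,0,0,0,0],[0,0,40,0,0,0,0],[0,0,40,0,0,0,0],[0,0,0,0,0,0,0],[0,0,0,0,0,0,0]]'
python3 - <<'E'
from h import *
a=manip.snapshot("wrist")[:,:,::-1]
cv2.imwrite("pics/w4.png",a)
E
```

```text
[ 0.50026311 -0.19976131] 0.12065008829192882 1.1816192707883753
t: 7.75
tcp_pos: [0.4291, -0.1934, 0.245]
tool_rot: [0.978, 0.211, -0.0, -0.0]
force: [-0.5, -0.2, -0.3]
finger_gap: 0.002
gripper_force: 0.0
```

View pics/w4.png

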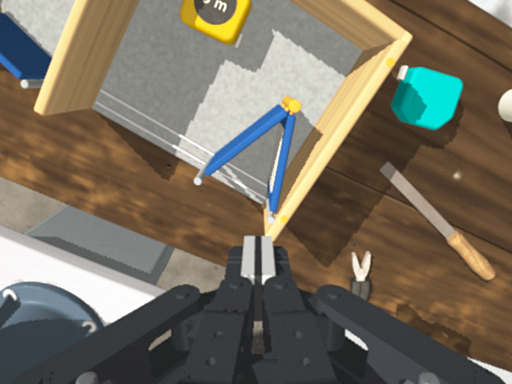

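The door stays folded at about 1.18 rad, with the fold at (290,105). The measure is undisturbed and the arm is clear.

```bash
python3 -c "
from station import manip
print(manip.sign_off())"
```

```text
the job is handed in; nothing more can be done
None
```

The right bay's door (the one with the yellow tape measure) is folded back to about 1.18 rad, next to the 1.2 rad stop. I didn't touch the left door or the stored items, the arm was lifted clear, and the job was handed in at about 8 s; no verdict came back.

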